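Screw the slotted fuse cap home

TASK

The fuse-holder cap on the synthesizer is still standing proud: take the yellow flat-blade screwdriver from the rack, seat its blade in the cap's slot and, pressing down so that it stays seated, screw the cap clockwise fully home until it just tightens, without overtightening it, leaning hard on it or letting the blade touch the panel. Then stand the screwdriver back in its rack and leave everything else, the mains switch included, as it was.

Things in the scene. Friction and masses are not known exactly. Their poses are not given: they have to be found in the camera images.
- fuse_seat (a point): top centre of the black fuse-holder flange (27 mm dia, 4 mm thick) on the panel; z up, on the cap's axis; axes as the synthesizer's. The cap's underside comes down on this point when home. The direction of the cap's slot differs every time and is not given: look for it, or turn the lightly pressed blade until it drops in
- synth: Desktop synthesizer, fixed aluminium box 240 x 320 mm, its level top panel 66 mm above the bench. Origin under its centre on the bench, x towards the far edge with the power strip, y along it. Knobs 17 mm tall. The fuse-holder cap on its panel is a red disc, 20 mm dia, 7 mm thick, with one straight slot across its whole top, 3.2 mm deep, 3.4 mm wide, bevelled to 5.4 mm at the top
- flat_driver_grip (a point): flat screwdriver with YELLOW six-sided handle, 155 mm long, 100 to 150 g, hanging upright in a rack hole, handle resting on the plate. This point: the handle's middle on the axis, 125 mm above the tip; z up. Handle from 85 to 155 mm above the tip, 25 mm between flats, which face x and every 60 degrees. Shaft 8 mm dia. Blade 12 mm wide along x, 1.8 mm thick at the tip along y
- flat_driver_tip (a point): centre of the blade's end edge of the yellow screwdriver; axes as its grip. The blade's flanks taper 12 degrees each and are slippery: it climbs out of the slot under torque unless pressed down (some 6 to 15 N keeps it in)
- rack: blue steel screwdriver rack, 190 mm along its y, plate top 100 mm above the bench (its underside 94 mm), with three 18 mm square holes at y = -60, 0 and 60 mm on its middle line; origin under its centre. A hung driver has its tip 15 mm above the bench
- cross_driver_grip (a point): red-handled cross-tip screwdriver of the same size in another hole of the rack; middle of its handle. Not needed
- nut_driver_grip (a point): green-handled nut driver of the same size in another hole of the rack; middle of its handle. Not needed
- loose_knob: loose black control knob, 20 mm dia, 17 mm tall, lying on the panel about 50 mm beside the cap; origin under its centre. Not needed
- fuse_dish: small steel dish with spare fuses, 80 mm dia, 22 mm tall, on the bench; origin under its centre. Not needed
- switch_tip (a point): tip of the mains toggle switch, 25 mm above the panel, 65 mm from the cap towards +y of the synthesizer; it leans to one side or the other. Not to be touched
- cap_top (a point): centre of the cap's top face: 7 mm above fuse_seat when home, 1.2 to 1.8 mm higher at the start (its axes do not turn with the cap). Coarse thread: a full turn clockwise (seen from above) lowers it 4 mm, so a third to nearly half a turn is left. It turns at about 0.05 N m up to a firm stop, where the torque climbs: 0.1 to 0.2 N m is tight. Under a push it gives 0.3 mm per 10 N

How it is judged:
On the way, in this order (a step that is already met when the one before it is completed fails the run):
1. the yellow screwdriver is lifted out of the rack (height (world z) of flat_driver_tip above 0.105 m), for 0.1 s.
2. the cap is down at its seat with the blade still pressed into it (at least 2 N) (z of cap_top in the frame of fuse_seat below 0.0071 m and contact force between flat_driver and synth above 2 N), for 0.1 s.
At the end, for the whole second after the job is handed in: The cap is home (at most 0.2 mm proud of its seat); the yellow screwdriver hangs upright in a rack hole, released, its handle on the plate; the red and green drivers and the dish are within 15 mm and the loose knob within 10 mm of where they were (z of cap_top in the frame of fuse_seat below 0.0072 m and angle between flat_driver_grip's own z axis and vertical below 0.12 rad and z of flat_driver_grip in the frame of rack between 0.134 and 0.146 m and z of flat_driver_tip in the frame of rack below 0.025 m and x of flat_driver_grip in the frame of rack between -0.012 and 0.012 m and y of flat_driver_grip in the frame of rack between -0.075 and 0.075 m and distance of each of cross_driver_grip, nut_driver_grip, fuse_dish from where it was at the start of the episode below 0.015 m and distance of loose_knob from where it was at the start of the episode below 0.01 m); the robot touches nothing.
It fails at once if the screwdriver forces the cap (contact forces of push and twist together over 90 N; a 10 N push with 0.3 N m reaches it) (contact force between flat_driver and synth above 90 N).
It fails at once if the screwdriver touches the panel (contact force between flat_driver and synth_c0 above 1 N).
It fails at once if the mains switch is moved (distance of switch_tip from where it was at the start of the episode above 0.005 m).
It also fails if it takes over 72 s, if anything falls off the work surface, if the arm or the gripper's body presses on something with over 40 N, if the wrist force passes 120 N, or if a joint passes its speed limit or range.

ROBOT

A 6-joint arm with a two-finger parallel gripper is mounted at the origin on the work surface. World frame = base frame: x ahead of the robot, y to its left, z up, the work surface at z = 0. Lengths are in m, angles in rad, forces in N, time in s.
With the tool pointing down it reaches from about 0.425 to 0.95 m from the base axis. Payload 3.5 kg.
Tool frame: the origin (TCP) lies midway between the tips of the shut fingers; the grasp point (between the pads) lies 19 mm behind it; z points along the fingers, y is the line along which they close (so a half turn about z gives the same grasp; the last joint's range is limited). The gripper opens to 85 mm and grips with 20 to 120 N. Pads are 22 mm wide; open, the fingers measure 114 mm over their backs; the gripper's body (76 mm by 85 mm) begins 54 mm behind the grasp point. The pads swing forward as they close: fully open they stand 13 mm farther back than shut.
Start: joints at [1.112, 0.286, 1.577, -0, 1.279, -0.15], TCP at [0.205, 0.643, 0.231] pointing down, gripper open.
Joint ranges: [-2.77, 2.77], [-0.9, 2.22], [0.21, 2.48], [-1.53, 4.67], [0.24, 2.81], [-2.84, 2.84]. Speed limits (rad/s): [2.79, 2.79, 3.14, 3.14, 3.14, 3.14].

INTERFACE

Orientations are given as a unit quaternion [x, y, z, w].
In Python, from plant import get_state, read_camera, ctrl gives the robot as it stands.
- The arm moves only by the shell command python3 -m crank 'ROWS' [FORCE]. ROWS is JSON, a list of rows, each a list of 3 entries, a list of its own where there are three numbers: the shift along the tool's x, y, z in mm, then the turn about the tool's z in degrees, then the closure in counts, from 0 (fully open) to 255 (shut). In form: [[[tx, ty, tz], yaw, claw], ...]. A call has 1 to 10 rows; each row is the pose to reach, as a shift and turn from the pose commanded when the call began, along the tool's axes at that moment; what a row does not reach only later rows make up. A row lasts 1/10 s, in which the tool goes at most 50 mm and 8.59 degrees, less where a joint would pass 70% of its speed; a pose out of reach is approached as far as the arm can. A call with a gripper value outside its range is refused whole. The fingers move at their own pace and stop on an object; FORCE is the grip in N (left out, the last holds). Time passes only in rows, so rows that repeat a pose let the fingers close. It gives the time, the measured TCP pose, the force, the opening and the grip force at its end, in the units of the state.
- get_state(): the state, without advancing time (a new reading comes with each control period).
- read_camera(name): name is "scene" or "top" or "wrist"; returns a dict with "frame" (480x640x3 uint8, blue, green, red), "range_z" (480x640 float32, m along the optical axis (not along the pixel's ray), 0 where there is no reading), "vfov" (degrees; the focal length in pixels is half the picture's height over the tangent of half this angle, whatever the lens; pixels are square), "cx", "cy" (the principal point, pixels), "origin" and "orientation" of the camera in the world. Camera axes: x right, y down, z forward; pixel columns grow to the right and rows downward; lengths in m; the calibration is good to about 2 mm. A picture is of the moment at which its call begins.
- ctrl.sign_off(): hands the job in; it is judged then, once.
The state is a dict: "time": time; "qpos": joint angles; "dq": joint speeds; "joint_efforts": joint torques, N m; "eef_pos": TCP position; "tcp_rot": TCP orientation; "contact_force": force on the tool from outside, world axes, zero at the start; "wrist_torque": the same for the moment, N m; "opening": opening from 0.0 (shut) to 1.0 (fully open); "finger_force": force on a finger pad.
Only numpy, scipy, OpenCV 4.12 (cv2) and the standard library are available. Lean on these libraries where they do the work, as an engineer would, in place of code of your own. Each camera call takes 0.05 s, during which the arm holds its last target. There are 200 camera calls.

## Working session

There is one attempt and no reset: what is moved stays moved. The work goes in short steps, Python scripts to look and compute and a shell command to move; the robot and the scene stay as the last step left them, time stands still between calls to the robot, and variables do not carry over. Pictures are saved under pics/ and viewed, at most 10 in all, crops included, and the job is handed in when it is done.

```bash
mkdir -p pics; ls; cat > h.py <<'E'
import numpy as np,cv2
from scipy.spatial.transform import Rotation as R
from plant import get_state,read_camera
def cam(n):
    c=read_camera(n); c['f']=240/np.tan(np.radians(c['vfov'])/2)
    c['M']=R.from_quat(c['orientation']).as_matrix(); return c
def ray(c,u,v):
    d=np.stack([(np.asarray(u,float)-c['cx'])/c['f'],(np.asarray(v,float)-c['cy'])/c['f'],np.ones(np.shape(u))],-1)
    return d@c['M'].T
def plane(c,u,v,z):
    d=ray(c,u,v); o=np.array(c['origin']); return o+d*((z-o[2])/d[...,2])[...,None]
def cloud(c):
    v,u=np.mgrid[0:480,0:640]; return np.array(c['origin'])+ray(c,u,v)*c['range_z'][...,None]
def tool(p=None):
    s=get_state(); return np.array(s['eef_pos']),R.from_quat(s['tcp_rot']).as_matrix()
E
python3 - <<'E'
from h import *
t=cam('top');s=cam('scene')
for n,c in(('top',t),('scene',s)):
    cv2.imwrite(f'pics/{n}0.png',c['frame']); print(n,c['origin'],c['vfov'],c['M'].round(3).tolist())
    P=cloud(c);h=cv2.cvtColor(c['frame'],cv2.COLOR_BGR2HSV)
    for k,(lo,hi) in dict(yel=((20,120,80),(35,255,255)),red=((0,140,60),(8,255,255)),grn=((45,100,40),(85,255,255)),blue=((100,100,40),(125,255,255))).items():
        m=cv2.inRange(h,lo,hi);N,l,st,ce=cv2.connectedComponentsWithStats(m)
        for i in range(1,N):
            if st[i,4]>40:
                q=P[(l==i)&(c['range_z']>0)]; print(k,st[i],ce[i].round(1),np.median(q,0).round(3),q.min(0).round(3),q.max(0).round(3))
print(get_state())
E
```

```text
pics
top [0.46816479 0.11152638 0.88022333] 52.36541389137795 [[-0.026, -0.99, 0.141], [-0.999, 0.032, 0.036], [-0.041, -0.14, -0.989]]
yel [251 279  17  19  72] [258.8 289. ] [0.491 0.24  0.171] [0.482 0.227 0.099] [0.507 0.265 0.175]
yel [   0  366   33   77 1228] [ 12.1 396.5] [0.333 0.691 0.036] [0.251 0.655 0.03 ] [0.377 0.717 0.04 ]
grn [   0  209   96  113 4027] [ 45.3 264.4] [0.553 0.653 0.024] [ 0.455  0.558 -0.002] [0.653 0.742 0.032]
grn [170 288  19  18  92] [180.2 296.7] [0.484 0.354 0.171] [0.474 0.343 0.   ] [0.498 0.432 0.175]
blue [  92   73   81   93 4239] [131.1 119.3] [0.823 0.507 0.014] [ 0.737  0.431 -0.002] [0.901 0.593 0.049]
blue [ 172  262  127   66 5067] [237.2 296.1] [0.479 0.289 0.1  ] [ 0.434  0.2   -0.004] [0.546 0.43  0.168]
scene [ 0.86110806 -0.23877547  0.74234968] 56.25741411500997 [[0.807, 0.485, -0.336], [0.59, -0.665, 0.458], [-0.001, -0.568, -0.823]]
yel [347  45  45  33 473] [371.1  65.3] [0.331 0.698 0.036] [0.229 0.653 0.031] [0.379 0.78  0.045]
grn [ 398   81   89   62 1764] [444.7 112.5] [0.567 0.654 0.024] [0.474 0.556 0.001] [0.652 0.799
[... 323 characters left out ...]
08]
{'time': 0.1, 'qpos': array([ 1.11205851e+00,  2.87069313e-01,  1.57807444e+00, -1.02317618e-05,
        1.27864395e+00, -1.50007116e-01]), 'dq': array([ 0.00080694, -0.00159406, -0.00274724,  0.00073868, -0.00248151,
        0.00090484]), 'joint_efforts': array([ 4.61096788e-04, -4.07289577e+01, -2.93700939e+01, -1.71313291e-04,
        3.39056649e-03,  1.62060292e-05]), 'eef_pos': array([0.2047982 , 0.64252785, 0.23006697]), 'tcp_rot': array([ 1.53751474e-01,  9.88108941e-01, -1.04854242e-03, -3.24249001e-04]), 'contact_force': array([-0.60961631,  0.16352567,  0.16747257]), 'wrist_torque': array([0.00408203, 0.04159535, 0.02528644]), 'finger_force': 0.0, 'opening': 0.9989585486065989}
```

```bash
python3 -c "
import cv2,numpy as np
a=cv2.imread('pics/top0.png');b=cv2.imread('pics/scene0.png')
cv2.imwrite('pics/both.png',cv2.resize(np.vstack([a,b]),None,fx=.62,fy=.62,interpolation=cv2.INTER_AREA))"
```

```text
(no output)
```

View pics/both.png

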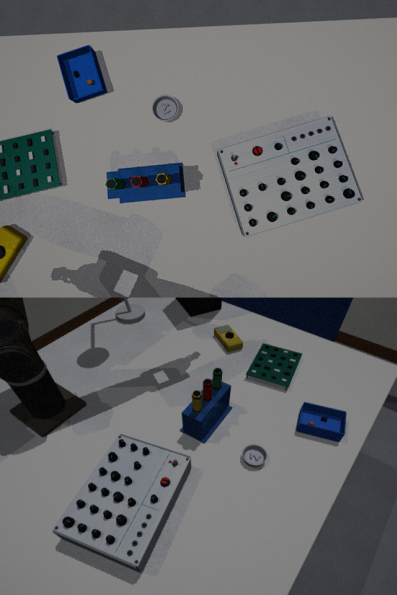

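The top view shows, in full-resolution pixels, the rack at about (237,296) holding the green, red and yellow drivers from left to right, with yellow at (259,289). The synth is on the right, with the red cap at about (414,243) and the switch at about (377,253). Next I'll measure these more closely.

```bash
python3 - <<'E'
from h import *
c=cam('top');P=cloud(c);f=c['frame'];h=cv2.cvtColor(f,cv2.COLOR_BGR2HSV)
def rect(q):
    (a,b),(w,l),an=cv2.minAreaRect((q[:,:2]*1000).astype(np.float32)); print(round(a,1),round(b,1),round(w,1),round(l,1),round(an,1))
bl=cv2.inRange(h,(100,100,40),(125,255,255))>0
q=P[bl&(abs(P[...,2]-.1)<.005)];print('rack');rect(q)
# synth panel
g=np.zeros((480,640),bool);g[170:400,330:600]=1
m=(g&(abs(P[...,2]-.066)<.006)).astype(np.uint8)*255
m=cv2.morphologyEx(m,cv2.MORPH_OPEN,np.ones((5,5)));q=P[(m>0)&(abs(P[...,2]-.066)<.006)];print('synth',np.median(q[:,2]));rect(q)
for k,ms in dict(yel=cv2.inRange(h,(20,120,60),(35,255,255)),red=cv2.inRange(h,(0,120,60),(10,255,255))|cv2.inRange(h,(168,120,60),(180,255,255)),grn=cv2.inRange(h,(45,100,40),(85,255,255))).items():
    N,l,st,ce=cv2.connectedComponentsWithStats(ms)
    for i in range(1,N):
        if st[i,4]>15:
            z=np.median(P[l==i][:,2]);print(k,st[i],ce[i].round(1),'z',z.round(4),plane(c,ce[i,0],ce[i,1],z).round(4))
            q=P[(l==i)&(P[...,2]>.165)]
            if len(q)>20: print(' top',((q.min(0)+q.max(0))/2).round(4)); rect(q)
cv2.imwrite('pics/cap.png',cv2.resize(f[200:280,350:480],None,fx=5,fy=5,interpolation=cv2.INTER_CUBIC))
s=cam('scene');u=s['frame'][120:280,270:420];cv2.imwrite('pics/rk.png',cv2.resize(u,None,fx=3.7,fy=3.7,interpolation=cv2.INTER_CUBIC))
E
```

```text
rack
491.0 296.8 70.2 190.7 3.9
synth 0.06667862743209713
499.9 -84.6 240.4 328.8 15.2
yel [251 279  20  19 105] [260.8 288.4] z 0.1704 [0.494  0.2364 0.1704]
 top [0.4879 0.1811 0.5228]
488.7 180.3 141.0 26.8 84.1
yel [   0  365   35   79 1349] [ 12.6 396.7] z 0.0359 [0.3261 0.6893 0.0359]
red [415 236   7  12  50] [418.4 241. ] z 0.0789 [ 0.5675 -0.0085  0.0789]
red [410 238   7  11  47] [412.6 243.7] z 0.079 [0.5633 0.0012 0.079 ]
red [378 261   5   5  16] [380.1 263.1] z 0.0699 [0.5339 0.055  0.0699]
red [210 283  20  19 105] [220. 292.] z 0.1707 [0.4903 0.2963 0.1707]
 top [0.4859 0.2106 0.523 ]
478.5 210.9 199.7 24.5 82.1
grn [   0  209   97  113 4011] [ 45.1 264.2] z 0.0238 [0.5534 0.6527 0.0238]
 top [0.4682 0.1115 0.8802]
468.2 111.5 0.0 0.0 0.0
grn [173 288  14   5  30] [179.7 289.2] z 0.1712 [0.4961 0.3557 0.1712]
 top [0.495  0.3562 0.1719]
495.5 356.0 19.7 5.6 84.1
grn [170 293  19  13  57] [180.  300.6] z 0.1701 [0.4795 0.3554 0.1701]
 top [0.4824 0.3567 0.1691]
481.6 356.2 15.1 27.0 5.1
```

View pics/rk.png

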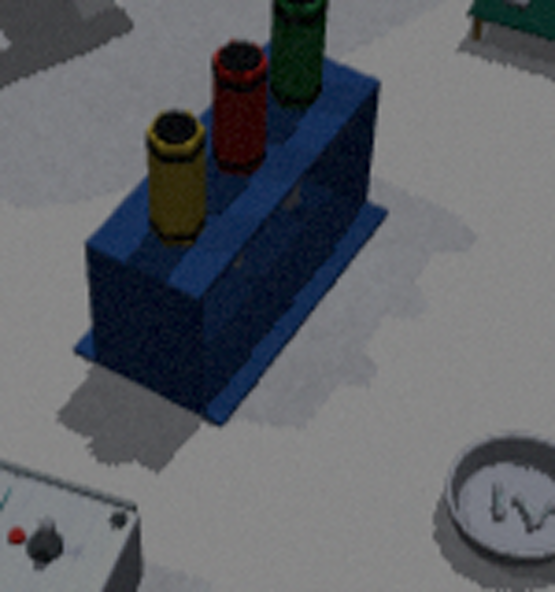

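The crop shows the yellow driver at the near end of the rack, which has a solid end wall and open sides. The handles are hexagonal and the blades are hidden. The measured yellow position (0.4945, 0.2367) matches rack hole y=-60 with a rack yaw of about 3.9°, and the cap is at about (0.5654, -0.0037, 0.079). I'll plan the grasp with tool y at 64°.

```bash
cat >> h.py <<'E'
def go(x,y,z,ang=None):
    p,M=tool(); a=np.degrees(np.arctan2(M[1,1],M[0,1]))
    d=M.T@(np.array([x,y,z])-p)*1000
    print('at',p.round(4),'toolY',a.round(2),'tz',M[:,2].round(4),'q6',np.degrees(get_state()['qpos'][5]).round(1),'| shift',d.round(1),'yaw',None if ang is None else round((a-ang+180)%360-180,2))
E
python3 -c "
from h import *
go(.4945,.2367,.25,64)"
```

```text
at [0.2049 0.6427 0.2304] toolY 72.31 tz [-7.0e-04 -1.3e-03 -1.0e+00] q6 -8.6 | shift [-399.3 -298.8  -19.2] yaw 8.31
```

```bash
python3 -m crank '[[[-400,-299,-20],8.3,60],[[-400,-299,-20],8.3,60],[[-400,-299,-20],8.3,60],[[-400,-299,-20],8.3,60],[[-400,-299,-20],8.3,60],[[-400,-299,-20],8.3,60],[[-400,-299,-20],8.3,60],[[-400,-299,-20],8.3,60],[[-400,-299,-20],8.3,60],[[-400,-299,-20],8.3,60]]' 60
python3 -m crank '[[[0,0,0],0,60],[[0,0,0],0,60]]'
python3 - <<'E'
from h import *
go(.4945,.2367,.25,64)
c=cam('wrist');cv2.imwrite('pics/w1.png',c['frame']);print(c['origin'],c['M'].round(3).tolist(),c['vfov'])
E
```

```text
time: 1.2
eef_pos: [0.496, 0.2348, 0.2514]
tcp_rot: [0.225, 0.974, 0.0, 0.0]
contact_force: [0.6, 0.7, 0.3]
opening: 0.763
finger_force: 0.0
time: 1.4
eef_pos: [0.4957, 0.2357, 0.2511]
tcp_rot: [0.226, 0.974, 0.0, -0.0]
contact_force: [-0.0, 0.1, -0.4]
opening: 0.762
finger_force: 0.0
at [0.4957 0.2357 0.2511] toolY 63.84 tz [-8.e-04  3.e-04 -1.e+00] q6 -49.0 | shift [1.5 0.4 1.1] yaw -0.16
[0.4355964  0.26640635 0.3948039 ] [[0.44, 0.866, 0.238], [0.898, -0.424, -0.117], [-0.0, 0.265, -0.964]] 58.595836714046015
```

View pics/w1.png

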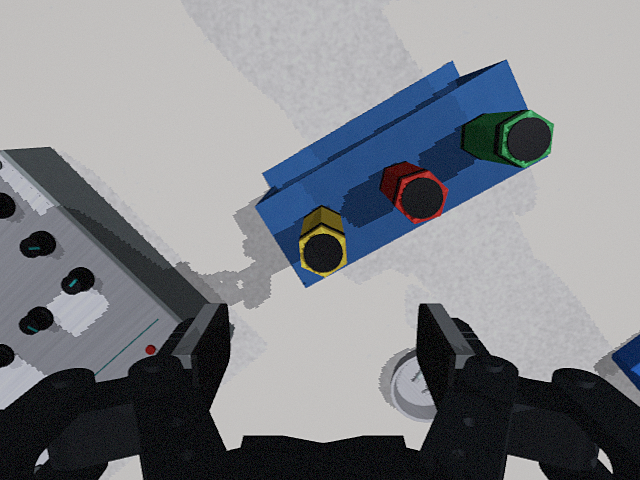

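The wrist view shows the yellow handle's end at (323,253), with red and green to the right. The rack is oriented as expected and the fingers are clear. Next I'll measure the handle centre and hex angle.

```bash
python3 - <<'E'
from h import *
c=cam('wrist');P=cloud(c);z=P[...,2]
m=(abs(z-.1705)<.004)&(c['range_z']>0);m[:,:280]=0;m[:,370:]=0;m[:200]=0;m[290:]=0
ct=max(cv2.findContours(m.astype(np.uint8),cv2.RETR_EXTERNAL,cv2.CHAIN_APPROX_NONE)[0],key=cv2.contourArea)[:,0]
print('z',np.median(z[m]),m.sum())
q=plane(c,ct[:,0],ct[:,1],.170)[:,:2]
M=cv2.moments((q*1e5).astype(np.float32)[:,None]);o=np.array([M['m10'],M['m01']])/M['m00']/1e5
d=q-o;th=np.arctan2(d[:,1],d[:,0]);r=np.hypot(*d.T)*1000
i=np.argsort(th);t=np.linspace(-np.pi,np.pi,361)[:-1];rr=np.interp(t,th[i],r[i],period=2*np.pi)
ph=np.angle((rr*np.exp(-6j*t)).sum());print('centre',o.round(4),'r',r.min().round(1),r.max().round(1),'corner ang',(-np.degrees(ph)/6)%60,'flat normals',(-np.degrees(ph)/6+30)%60)
# rack plate edge
h=cv2.cvtColor(c['frame'],cv2.COLOR_BGR2HSV);b=(cv2.inRange(h,(100,100,30),(125,255,255))>0)&(abs(z-.1)<.004)
print('rack',cv2.minAreaRect((P[b][:,:2]*1000).astype(np.float32)))
go(o[0],o[1],.125,64)
E
```

```text
z 0.17251383265663253 1823
centre [0.4939 0.2374] r 12.1 14.8 corner ang 38.63684878388696 flat normals 8.636848783886965
rack ((490.2168884277344, 297.29669189453125), (70.41442108154297, 189.8230743408203), 3.8634307384490967)
at [0.4946 0.2373 0.251 ] toolY 64.05 tz [-9.e-04  2.e-04 -1.e+00] q6 -49.0 | shift [  0.6  -0.2 126. ] yaw 0.05
```

```bash
python3 -m crank '[[[0.6,-0.2,0],-4.5,120],[[0.6,-0.2,0],-4.5,120],[[0.6,-0.2,40],-4.5,120],[[0.6,-0.2,80],-4.5,120],[[0.6,-0.2,110],-4.5,120],[[0.6,-0.2,126],-4.5,120],[[0.6,-0.2,126],-4.5,120],[[0.6,-0.2,126],-4.5,120]]' 60
python3 -c "
from h import *
go(.4939,.2374,.125,68.6)"
```

```text
time: 2.3
eef_pos: [0.494, 0.2377, 0.1251]
tcp_rot: [0.186, 0.983, -0.0, -0.0]
contact_force: [0.2, 0.3, -0.5]
opening: 0.527
finger_force: 0.0
at [0.494  0.2377 0.1251] toolY 68.54 tz [-7.e-04 -2.e-04 -1.e+00] q6 -53.5 | shift [ 0.  -0.3  0.1] yaw -0.06
```

Now I'll close on the handle, then lift.

```bash
python3 -m crank '[[[0,0,0],0,255],[[0,0,0],0,255],[[0,0,0],0,255],[[0,0,0],0,255],[[0,0,0],0,255],[[0,0,0],0,255],[[0,0,0],0,255],[[0,0,0],0,255]]' 90
python3 -m crank '[[[0,0,-20],0,255],[[0,0,-50],0,255],[[0,0,-90],0,255],[[0,0,-130],0,255],[[0,0,-150],0,255],[[0,0,-150],0,255],[[0,0,-150],0,255]]'
python3 - <<'E'
from h import *
go(.5654,-.0037,.25,83)
a=cam('scene');b=cam('top')
cv2.imwrite('pics/l.png',cv2.resize(a['frame'][30:230,240:440],None,fx=3,fy=3,interpolation=cv2.INTER_CUBIC))
E
```

```text
time: 3.1
eef_pos: [0.4949, 0.2371, 0.126]
tcp_rot: [0.187, 0.982, 0.0, 0.0]
contact_force: [-1.8, 2.7, 5.0]
opening: 0.279
finger_force: 88.5
time: 3.8
eef_pos: [0.4942, 0.2362, 0.2736]
tcp_rot: [0.187, 0.982, -0.001, -0.001]
contact_force: [-0.3, -0.1, -1.0]
opening: 0.282
finger_force: 88.1
at [0.4942 0.2362 0.2736] toolY 68.49 tz [-0.0018 -0.0014 -1.    ] q6 -53.5 | shift [-154.2 -197.    23.8] yaw -14.51
```

View pics/l.png

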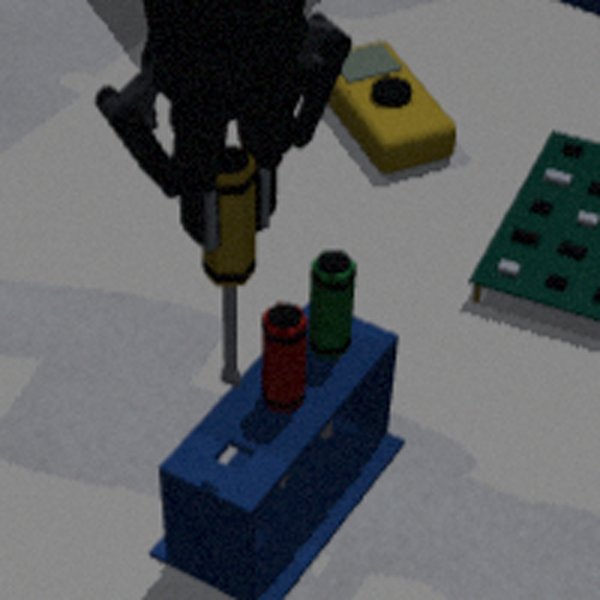

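The crop shows the yellow driver held upright and lifted, with its tip clear of the rack. The hole is empty and red and green are undisturbed. The tip sits about 111 mm below the TCP. Next I'll go beside the cap so the wrist camera can see the slot.

```bash
python3 -c "
from h import *
go(.625,-.011,.225,83)"
```

```text
at [0.4935 0.2361 0.2721] toolY 68.5 tz [-0.005  -0.0019 -1.    ] q6 -53.5 | shift [-213.1 -181.6   46.9] yaw -14.5
```

```bash
python3 -m crank '[[[-30,-25,0],-2,255],[[-65,-55,0],-5,255],[[-100,-85,0],-8,255],[[-135,-115,5],-11,255],[[-170,-145,10],-14.5,255],[[-200,-170,30],-14.5,255],[[-213,-182,47],-14.5,255],[[-213,-182,47],-14.5,255],[[-213,-182,47],-14.5,255],[[-213,-182,47],-14.5,255]]'
python3 - <<'E'
from h import *
go(.625,-.011,.225,83)
c=cam('wrist');h=cv2.cvtColor(c['frame'],cv2.COLOR_BGR2HSV);P=cloud(c)
m=cv2.inRange(h,(0,120,50),(10,255,255))|cv2.inRange(h,(168,120,50),(180,255,255))
N,l,st,ce=cv2.connectedComponentsWithStats(m)
for i in range(1,N):
    if st[i,4]>25: z=np.median(P[l==i][:,2]);print(st[i],ce[i].round(1),z.round(4),plane(c,ce[i,0],ce[i,1],.0785).round(4))
cv2.imwrite('pics/w2.png',c['frame'])
E
```

```text
time: 4.9
eef_pos: [0.6259, -0.0092, 0.2286]
tcp_rot: [0.06, 0.998, 0.0, 0.0]
contact_force: [-0.1, 0.7, -2.0]
opening: 0.279
finger_force: 88.3
at [ 0.6259 -0.0092  0.2286] toolY 83.1 tz [ 0.e+00  4.e-04 -1.e+00] q6 -93.2 | shift [ 0.7 -1.9  3.6] yaw 0.1
[395  71  12  13 122] [400.5  77.1] 0.0701 [0.5343 0.0532 0.0785]
[315 121  20  28 316] [325.5 132.9] 0.0795 [0.563  0.0013 0.0785]
[303 125  21  28 329] [311.3 140.4] 0.0795 [ 0.5667 -0.0087  0.0785]
```

View pics/w2.png

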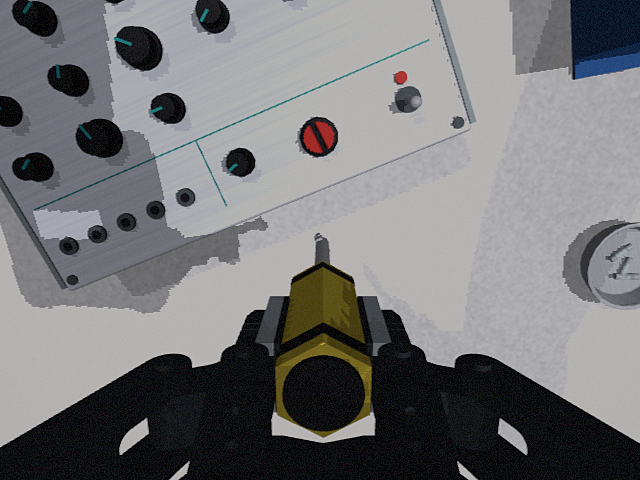

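The wrist view shows the cap at (318,137) with its slot running down and to the right. The blade tip is at about (320,238), the switch at (408,99) and the loose knob at (240,162). Next I'll measure the slot angle and the tip, and check a crop of the blade.

```bash
python3 - <<'E'
from h import *
c=cam('wrist');f=c['frame'];h=cv2.cvtColor(f,cv2.COLOR_BGR2HSV)
m=(cv2.inRange(h,(0,120,50),(10,255,255))|cv2.inRange(h,(168,120,50),(180,255,255)));m[:110]=0;m[170:]=0
ys,xs=np.nonzero(m);q=plane(c,xs,ys,.0785)[:,:2]
(a,b),r=cv2.minEnclosingCircle((q*1000).astype(np.float32));print('cap',a,b,'r',r)
o=np.array([a,b])/1000
N,l,st,ce=cv2.connectedComponentsWithStats(m)
big=[i for i in range(1,N) if st[i,4]>200]
# support line separating halves: slot = midline of inner edges; SVM-like via normals scan
best=max(((lambda n:((H[0]@n).min()-(H[1]@n).max(),t,((H[0]@n).min()+(H[1]@n).max())/2))(np.array([-np.sin(t),np.cos(t)])) for H in [[plane(c,*np.nonzero(l==i)[::-1],.0785)[:,:2]-o for i in big]] for t in np.radians(np.arange(-60,100,.5))),key=lambda v:v[0])
print('gap mm',best[0]*1e3,'slot ang',np.degrees(best[1]),'offset',best[2]*1e3)
g=f[215:275,285:355];cv2.imwrite('pics/tip.png',cv2.resize(np.hstack([g,f[105:165,285:355]]),None,fx=5,fy=5,interpolation=cv2.INTER_CUBIC))
p,M=tool();z=p[2]-.111;print('tcp',p,'tip by ray',plane(c,320.,237.,z),z)
E
```

```text
cap 565.0391235351562 -3.6290016174316406 r 10.587786674499512
gap mm 2.9150116220626847 slot ang 20.5 offset 0.15357975897193113
tcp [ 0.6262486  -0.00920541  0.22949595] tip by ray [ 0.62378287 -0.00948991  0.11849595] 0.1184959537261746
```

View pics/tip.png

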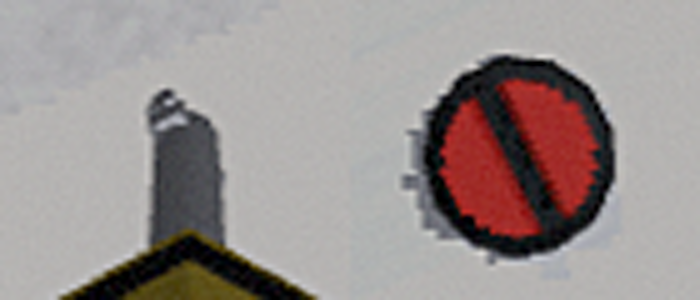

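The crop shows the blade edge offset up and to the left of the shaft. That fits a blade angle of toolY−60 (about 23°), nearly parallel to the slot at 20.5°. The tip ray agrees with the TCP axis to within about 1 mm. I'll go over the cap.

```bash
python3 -c "
from h import *
go(.565,-.0037,.205,80.5)"
```

```text
at [ 0.6262 -0.0092  0.2295] toolY 83.12 tz [ 1.7e-03 -1.0e-04 -1.0e+00] q6 -93.2 | shift [61.5 -1.9 24.4] yaw 2.62
```

```bash
python3 -m crank '[[[30,-1,0],1,255],[[55,-2,0],2.6,255],[[61.5,-2,0],2.6,255],[[61.5,-2,10],2.6,255],[[61.5,-2,24],2.6,255],[[61.5,-2,24],2.6,255],[[61.5,-2,24],2.6,255],[[61.5,-2,24],2.6,255],[[61.5,-2,24],2.6,255],[[61.5,-2,24],2.6,255]]' 100
python3 - <<'E'
from h import *
go(.565,-.0037,.191,80.5);print(get_state()['contact_force'],get_state()['wrist_torque'])
E
```

```text
time: 6.0
eef_pos: [0.5653, -0.0053, 0.2047]
tcp_rot: [0.084, 0.996, -0.0, 0.0]
contact_force: [0.2, -0.2, 0.1]
opening: 0.281
finger_force: 97.9
at [ 0.5653 -0.0053  0.2047] toolY 80.41 tz [ 7.e-04 -1.e-04 -1.e+00] q6 -91.2 | shift [ 0.6  1.5 13.7] yaw -0.09
[ 0.24544064 -0.18271998  0.14162961] [0.06238618 0.05324434 0.02818928]
```

```bash
python3 -m crank '[[[0.5,1.4,4],0,255],[[0.5,1.4,9],0,255],[[0.5,1.4,12],0,255],[[0.5,1.4,13],0,255],[[0.5,1.4,14],0,255],[[0.5,1.4,15],0,255],[[0.5,1.4,15],0,255],[[0.5,1.4,15],0,255]]'
python3 -c "
from h import *
go(.565,-.0037,.191,80.5)"
python3 -m crank '[[[0,0,0.5],0,255],[[0,0,1],0,255],[[0,0,1.5],0,255],[[0,0,1.5],0,255],[[0,0,1.5],0,255]]'
python3 -c "
from h import *
go(.565,-.0037,.191,80.5);print(get_state()['wrist_torque'])"
```

```text
time: 6.8
eef_pos: [0.5647, -0.0037, 0.1895]
tcp_rot: [0.084, 0.996, -0.0, 0.0]
contact_force: [-0.7, -0.1, -0.4]
opening: 0.28
finger_force: 97.9
at [ 0.5647 -0.0037  0.1895] toolY 80.41 tz [ 3.e-04 -0.e+00 -1.e+00] q6 -91.1 | shift [-0.3  0.1 -1.5] yaw -0.09
time: 7.3
eef_pos: [0.5646, -0.0037, 0.1878]
tcp_rot: [0.084, 0.997, -0.0, -0.0]
contact_force: [-0.1, 1.0, -0.9]
opening: 0.279
finger_force: 97.9
at [ 0.5646 -0.0037  0.1878] toolY 80.41 tz [-1.e-04  0.e+00 -1.e+00] q6 -91.1 | shift [-0.4  0.  -3.2] yaw -0.09
[-0.00511493  0.03191733  0.00535685]
```

```bash
for i in 1 ; do python3 -m crank '[[[0,0,0.5],0,255],[[0,0,1],0,255],[[0,0,1],0,255],[[0,0,1],0,255]]'; done; python3 -m crank '[[[0,0,0.5],0,255],[[0,0,1],0,255],[[0,0,1],0,255],[[0,0,1],0,255]]'
```

```text
time: 7.7
eef_pos: [0.5647, -0.0037, 0.1868]
tcp_rot: [0.084, 0.996, -0.0, 0.0]
contact_force: [1.1, 0.4, -1.0]
opening: 0.275
finger_force: 97.9
time: 8.1
eef_pos: [0.5648, -0.0037, 0.1862]
tcp_rot: [0.084, 0.996, -0.0, 0.0]
contact_force: [-1.1, 0.3, 0.9]
opening: 0.278
finger_force: 97.9
```

```bash
python3 -m crank '[[[0,0,0.5],0,255],[[0,0,1],0,255],[[0,0,1],0,255],[[0,0,1],0,255]]'; python3 -m crank '[[[0,0,0.5],0,255],[[0,0,1],0,255],[[0,0,1],0,255],[[0,0,1],0,255]]'; python3 -c "
from h import *
go(.565,-.0037,.191,80.5);print(get_state()['wrist_torque'])"
```

```text
time: 8.5
eef_pos: [0.5652, -0.0038, 0.186]
tcp_rot: [0.084, 0.996, -0.0, 0.001]
contact_force: [-1.3, -0.4, 4.8]
opening: 0.284
finger_force: 98.1
time: 8.9
eef_pos: [0.5656, -0.0038, 0.1858]
tcp_rot: [0.084, 0.996, -0.0, 0.001]
contact_force: [-1.7, -0.5, 7.7]
opening: 0.277
finger_force: 98.6
at [ 0.5656 -0.0038  0.1858] toolY 80.41 tz [ 2.6e-03 -4.0e-04 -1.0e+00] q6 -91.1 | shift [ 0.6  0.  -5.2] yaw -0.09
[-0.01551933  0.32840436  0.03268341]
```

```bash
python3 -m crank '[[[0,0,0.5],0,255],[[0,0,0.9],0,255],[[0,0,1],3,255],[[0,0,1],6,255],[[0,0,1.1],10,255],[[0,0,1.1],15,255],[[0,0,1.2],20,255],[[0,0,1.3],25,255],[[0,0,1.3],30,255],[[0,0,1.3],30,255]]'; python3 -c "
from h import *
go(.565,-.0037,.191,80.5);print(get_state()['wrist_torque'])"
```

```text
time: 9.9
eef_pos: [0.5666, -0.0042, 0.1855]
tcp_rot: [0.339, 0.941, 0.0, 0.003]
contact_force: [-0.8, 0.2, 8.4]
opening: 0.28
finger_force: 98.9
at [ 0.5666 -0.0042  0.1855] toolY 50.34 tz [ 0.0058 -0.0015 -1.    ] q6 -61.0 | shift [ 1.5 -0.6 -5.5] yaw -30.16
[-0.14777235  0.069818    0.05193353]
```

```bash
python3 -m crank '[[[0.6,-0.5,0],5,255],[[1.1,-0.9,0.1],10,255],[[1.1,-0.9,0.2],15,255],[[1.1,-0.9,0.2],20,255],[[1.1,-0.9,0.3],25,255],[[1.1,-0.9,0.3],30,255],[[1.1,-0.9,0.4],35,255],[[1.1,-0.9,0.4],40,255],[[1.1,-0.9,0.5],45,255],[[1.1,-0.9,0.5],45,255]]'; python3 -c "
from h import *
go(.565,-.0037,.191,80.5);print(get_state()['wrist_torque'])"
```

```text
time: 10.9
eef_pos: [0.5657, -0.0051, 0.1851]
tcp_rot: [0.673, 0.739, 0.001, 0.004]
contact_force: [0.5, -2.8, 8.4]
opening: 0.279
finger_force: 98.8
at [ 0.5657 -0.0051  0.1851] toolY 5.36 tz [ 0.0075 -0.0039 -1.    ] q6 -16.0 | shift [ 1.4 -0.6 -5.9] yaw -75.14
[-0.63321928 -0.16497262  0.06581368]
```

```bash
python3 -m crank '[[[0,0,0],5,255],[[0,0,0.1],10,255],[[0,0,0.2],15,255],[[0,0,0.2],20,255],[[0,0,0.3],25,255],[[0,0,0.3],30,255],[[0,0,0.4],34,255],[[0,0,0.4],34,255]]'; python3 -c "
from h import *
go(.565,-.0037,.191,80.5);print(get_state()['wrist_torque'])"
```

```text
time: 11.7
eef_pos: [0.5651, -0.0051, 0.1847]
tcp_rot: [0.86, 0.51, 0.001, 0.003]
contact_force: [-0.0, -2.1, 9.1]
opening: 0.282
finger_force: 99.0
at [ 0.5651 -0.0051  0.1847] toolY -28.62 tz [ 0.0054 -0.0039 -1.    ] q6 18.0 | shift [ 1.2 -0.7 -6.3] yaw -109.12
[-0.6661301   0.2818792   0.03658616]
```

```bash
for i in 1; do python3 -m crank '[[[0,0,0],2,255],[[0,0,0.1],5,255],[[0,0,0.1],8,255],[[0,0,0.1],8,255]]' | sed -n 2,4p; python3 -c "
from h import *
s=get_state();print(np.degrees(s['qpos'][5]),s['wrist_torque'])"; done; python3 -m crank '[[[0,0,0],2,255],[[0,0,0.1],5,255],[[0,0,0.1],8,255],[[0,0,0.1],8,255]]'| sed -n 2,4p;python3 -c "
from h import *
s=get_state();print(np.degrees(s['qpos'][5]),s['wrist_torque'])"
```

```text
eef_pos: [0.565, -0.0051, 0.1845]
tcp_rot: [0.893, 0.449, 0.001, 0.003]
contact_force: [-1.3, -2.2, 9.9]
25.939171460663882 [-0.61425062  0.28173382  0.02698093]
eef_pos: [0.5649, -0.005, 0.1844]
tcp_rot: [0.923, 0.386, 0.001, 0.003]
contact_force: [-1.2, -2.7, 9.6]
33.9382502986919 [-0.60200826  0.3502113   0.01841552]
```

```bash
python3 -m crank '[[[0,0,0],2,255],[[0,0,0.1],5,255],[[0,0,0.1],8,255],[[0,0,0.1],8,255]]' | sed -n 2,4p; python3 -c "
from h import *
s=get_state();print(np.degrees(s['qpos'][5]),s['wrist_torque'])";  python3 -m crank '[[[0,0,0],2,255],[[0,0,0.1],4,255],[[0,0,0.1],6,255],[[0,0,0.1],6,255]]'| sed -n 2,4p;python3 -c "
from h import *
s=get_state();print(np.degrees(s['qpos'][5]),s['wrist_torque'],s['eef_pos'])"
```

```text
eef_pos: [0.5648, -0.0049, 0.1844]
tcp_rot: [0.947, 0.321, 0.002, 0.002]
contact_force: [-1.0, -1.9, 10.4]
41.939536541524014 [-0.51484993  0.32623211  0.0604528 ]
eef_pos: [0.5648, -0.0049, 0.1843]
tcp_rot: [0.963, 0.271, 0.002, 0.002]
contact_force: [-2.1, -1.9, 9.8]
47.92359512809485 [-0.59574222  0.3999201   0.06475219] [ 0.56481594 -0.0048745   0.18428082]
```

```bash
python3 -m crank '[[[0,0,0],2,255],[[0,0,0.1],4,255],[[0,0,0.1],4,255],[[0,0,0.1],4,255]]' | sed -n 2,4p; python3 -c "
from h import *
s=get_state();print(np.degrees(s['qpos'][5]),s['wrist_torque'],s['eef_pos'])";  python3 -m crank '[[[0,0,0],2,255],[[0,0,0.05],4,255],[[0,0,0.05],4,255],[[0,0,0.05],4,255]]'| sed -n 2,4p;python3 -c "
from h import *
s=get_state();print(np.degrees(s['qpos'][5]),s['wrist_torque'],s['eef_pos'])"
```

```text
eef_pos: [0.5648, -0.0049, 0.1842]
tcp_rot: [0.971, 0.237, 0.002, 0.002]
contact_force: [-1.2, -3.0, 9.1]
51.88858149608902 [-0.51403214  0.44118686  0.06979549] [ 0.56481891 -0.00487937  0.18422953]
eef_pos: [0.5648, -0.0047, 0.1842]
tcp_rot: [0.979, 0.203, 0.002, 0.002]
contact_force: [-1.3, -1.6, 10.1]
55.889906502698395 [-0.47610667  0.40952506  0.07769553] [ 0.56480825 -0.00474874  0.18415986]
```

```bash
python3 -m crank '[[[0,0,0],2,255],[[0,0,0.05],4,255],[[0,0,0.05],4,255],[[0,0,0.05],4,255]]' | sed -n 4p; python3 -c "
from h import *
s=get_state();print(np.degrees(s['qpos'][5]),s['wrist_torque'],s['eef_pos'])";  python3 -m crank '[[[0,0,0],2,255],[[0,0,0.05],4,255],[[0,0,0.05],4,255],[[0,0,0.05],4,255]]'| sed -n 4p;python3 -c "
from h import *
s=get_state();print(np.degrees(s['qpos'][5]),s['wrist_torque'],s['eef_pos'])"
```

```text
contact_force: [-0.7, -1.5, 9.9]
59.89084957411997 [-0.48226855  0.42192938  0.01878916] [ 0.56479566 -0.00476966  0.1841113 ]
contact_force: [-2.3, -1.7, 10.5]
63.88988824057471 [-0.49240621  0.41413753  0.03946531] [ 0.56475322 -0.00476544  0.18405623]
```

```bash
python3 -m crank '[[[0,0,0],2,255],[[0,0,0.05],4,255],[[0,0,0.05],4,255],[[0,0,0.05],4,255]]' | sed -n 4p; python3 -c "
from h import *
s=get_state();print(np.degrees(s['qpos'][5]),s['wrist_torque'],s['eef_pos'])";  python3 -m crank '[[[0,0,0],2,255],[[0,0,0.05],3,255],[[0,0,0.05],3,255],[[0,0,0.05],3,255]]'| sed -n 4p;python3 -c "
from h import *
s=get_state();print(np.degrees(s['qpos'][5]),s['wrist_torque'],s['eef_pos'])"
```

```text
contact_force: [-1.2, -1.2, 10.7]
67.88916346526558 [-0.52624517  0.41922499  0.06344289] [ 0.56476688 -0.00477593  0.18402712]
contact_force: [-1.9, -1.2, 10.5]
70.88921679908279 [-0.52311178  0.51998344  0.01933796] [ 0.56473934 -0.00477789  0.18398465]
```

```bash
python3 -m crank '[[[0,0,0],2,255],[[0,0,0.05],4,255],[[0,0,0.05],4,255],[[0,0,0.05],4,255]]' | sed -n 4p; python3 -c "
from h import *
s=get_state();print(np.degrees(s['qpos'][5]),s['wrist_torque'],s['eef_pos'])";  python3 -m crank '[[[0,0,0],2,255],[[0,0,0.05],4,255],[[0,0,0.05],4,255],[[0,0,0.05],4,255]]'| sed -n 4p;python3 -c "
from h import *
s=get_state();print(np.degrees(s['qpos'][5]),s['wrist_torque'],s['eef_pos'])"
```

```text
contact_force: [-1.9, -1.5, 11.3]
74.88362448871511 [-0.45322987  0.47369441  0.06425547] [ 0.56476616 -0.00466738  0.18393299]
contact_force: [-0.7, -0.6, 10.9]
78.86808177588769 [-0.3957336   0.43967297  0.04363366] [ 0.56482007 -0.0046013   0.18394897]
```

```bash
for k in 1; do python3 -m crank '[[[0,0,0],2,255],[[0,0,0.05],4,255],[[0,0,0.05],4,255]]' | sed -n 4p; done; python3 - <<'E'
from h import *
T=[]
for i in range(6):
    s=get_state();T.append(np.r_[s['wrist_torque'][2],s['contact_force'][2],s['eef_pos'][2]]);read_camera('top')
print(np.degrees(s['qpos'][5]),np.mean(T,0),np.std(T,0))
E
```

```text
contact_force: [-2.3, -1.4, 10.3]
82.84689807568277 [ 0.17839109 10.9515343   0.18397134] [3.46762210e-02 4.14386224e-01 1.74304428e-05]
```

Torque now averages 0.18 N m at 11 N push and the descent has stopped, so the cap is tight. I'll unwind slightly and lift.

```bash
python3 -m crank '[[[0,0,0],-2,255],[[0,0,-1],-3,255],[[0,0,-3],-3,255],[[0,0,-6],-3,255],[[0,0,-15],-3,255],[[0,0,-40],-3,255],[[0,0,-75],-3,255],[[0,0,-95],-3,255],[[0,0,-95],-3,255]]'; python3 -c "
from h import *
go(.4939,.2374,.285,68.5);print(np.degrees(get_state()['qpos']).round(1))"
```

```text
time: 18.0
eef_pos: [0.5643, -0.0034, 0.2793]
tcp_rot: [1.0, -0.005, 0.002, -0.0]
contact_force: [-1.0, -0.8, -1.0]
opening: 0.279
finger_force: 98.2
at [ 0.5643 -0.0034  0.2793] toolY -90.6 tz [ 5.e-03  2.e-04 -1.e+00] q6 79.9 | shift [ -72.9 -240.1   -6. ] yaw -159.1
[-1.070e+01  3.000e-01  1.033e+02  1.000e-01  7.610e+01  7.990e+01]
```

```bash
python3 -m crank '[[[-12,-40,-6],0,255],[[-24,-80,-6],5,255],[[-36,-120,-6],10,255],[[-48,-160,-6],15,255],[[-60,-200,-6],21,255],[[-70,-230,-6],21,255],[[-73,-240,-6],21,255],[[-73,-240,-6],21,255],[[-73,-240,-6],21,255],[[-73,-240,-6],21,255]]'; python3 - <<'E'
from h import *
go(.4943,.2373,.124,-111.5)
a=cam('scene');b=cam('top')
A=cv2.resize(a['frame'][60:210,260:380],None,fx=4,fy=4,interpolation=cv2.INTER_CUBIC)
cv2.imwrite('pics/r.png',A)
p,M=tool()
def proj(c,X):
    q=c['M'].T@(np.array(X)-c['origin']);return q[:2]/q[2]*c['f']+[c['cx'],c['cy']]
t=proj(a,p+M[:,2]*.111);k=proj(a,[.4946,.2371,.1]);print('exp tip in crop',((t-[260,60])*4).round(1),'hole',((k-[260,60])*4).round(1))
E
```

```text
time: 19.0
eef_pos: [0.493, 0.2358, 0.2811]
tcp_rot: [0.982, -0.188, -0.0, 0.0]
contact_force: [-0.8, -0.2, -0.4]
opening: 0.278
finger_force: 98.4
at [0.493  0.2358 0.2811] toolY -111.69 tz [-1.e-03 -6.e-04 -1.e+00] q6 126.6 | shift [  0.8  -2.  157.1] yaw -0.19
exp tip in crop [226.4 376.1] hole [232.9 483.7]
```

View pics/r.png

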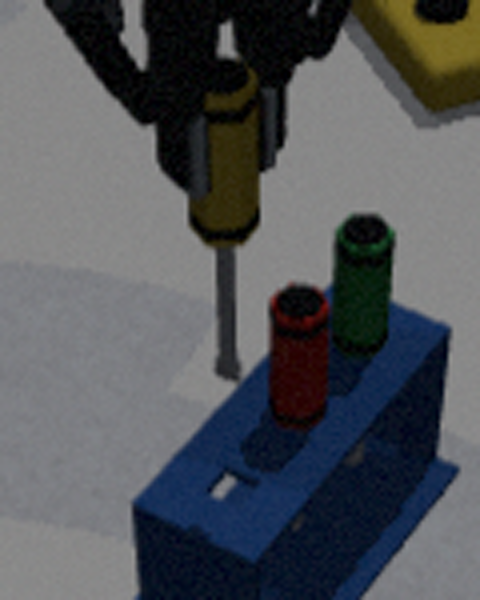

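The crop shows the tip at (228,373), against an expected (226,376). The hole is at about (234,485), against an expected (233,484). The driver is straight in the grip, so I'll insert it.

```bash
python3 -m crank '[[[0.8,-2,0],0,255],[[0.8,-2,20],0,255],[[0.8,-2,45],0,255],[[0.8,-2,60],0,255],[[0.8,-2,68],0,255],[[0.8,-2,76],0,255],[[0.8,-2,84],0,255],[[0.8,-2,92],0,255],[[0.8,-2,92],0,255]]'; python3 -c "
from h import *
go(.4943,.2373,.124,-111.5)"
```

```text
time: 20.0
eef_pos: [0.4936, 0.2385, 0.1886]
tcp_rot: [0.982, -0.187, -0.001, 0.0]
contact_force: [0.8, 0.1, -1.4]
opening: 0.284
finger_force: 98.3
at [0.4936 0.2385 0.1886] toolY -111.59 tz [-1.9e-03 -5.0e-04 -1.0e+00] q6 126.8 | shift [ 1.1  0.8 64.6] yaw -0.09
```

```bash
python3 -m crank '[[[0.8,0.8,15],0,255],[[0.8,0.8,30],0,255],[[0.8,0.8,45],0,255],[[0.8,0.8,54],0,255],[[0.8,0.8,58],0,255],[[0.8,0.8,60],0,255],[[0.8,0.8,60],0,255],[[0.8,0.8,60],0,255]]'; python3 -m crank '[[[0,0,1],0,255],[[0,0,2],0,255],[[0,0,3],0,255],[[0,0,3],0,255]]'
```

```text
time: 20.8
eef_pos: [0.4951, 0.2377, 0.1304]
tcp_rot: [0.982, -0.187, 0.001, -0.0]
contact_force: [-0.6, 1.6, -1.1]
opening: 0.279
finger_force: 98.3
time: 21.2
eef_pos: [0.4945, 0.2376, 0.1266]
tcp_rot: [0.982, -0.187, -0.0, 0.0]
contact_force: [-0.8, -1.1, 0.2]
opening: 0.282
finger_force: 98.3
```

```bash
python3 -m crank '[[[0,0,0.8],0,255],[[0,0,0.8],0,255]]' | sed -n 2,4p; python3 -m crank '[[[0,0,0],0,120],[[0,0,0],0,120],[[0,0,0],0,120],[[0,0,0],0,120],[[0,0,-20],0,120],[[0,0,-50],0,120],[[0,0,-90],0,120],[[0,0,-120],0,120],[[0,0,-120],0,120]]' 40; python3 - <<'E'
from h import *
a=cam('scene');b=cam('wrist')
cv2.imwrite('pics/e.png',np.hstack([cv2.resize(a['frame'][100:340,230:430],(400,480),interpolation=cv2.INTER_CUBIC),cv2.resize(b['frame'],(400,300))]) if 0 else np.hstack([cv2.resize(a['frame'][100:340,230:430],(400,480),interpolation=cv2.INTER_CUBIC),np.vstack([cv2.resize(b['frame'],(400,300)),np.zeros((180,400,3),np.uint8)])]))
t=cam('top');P=cloud(t);h=cv2.cvtColor(t['frame'],cv2.COLOR_BGR2HSV)
m=cv2.inRange(h,(0,120,60),(10,255,255))|cv2.inRange(h,(168,120,60),(180,255,255))
N,l,st,ce=cv2.connectedComponentsWithStats(m)
for i in range(1,N):
    if st[i,4]>15: print(st[i],np.median(P[l==i],0).round(4))
go(.4939,.2374,.25)
E
```

```text
eef_pos: [0.4947, 0.2376, 0.1261]
tcp_rot: [0.982, -0.187, 0.0, -0.0]
contact_force: [-0.3, 1.0, 0.1]
time: 22.3
eef_pos: [0.4974, 0.2384, 0.2523]
tcp_rot: [0.982, -0.187, 0.005, -0.002]
contact_force: [0.6, -0.9, 0.4]
opening: 0.532
finger_force: 0.0
[412 237  10   9  48] [ 0.5695 -0.0084  0.0774]
[410 241   9   8  44] [5.613e-01 3.000e-04 7.710e-02]
at [0.4942 0.2375 0.2451] toolY -111.59 tz [-1.2e-03 -3.0e-04 -1.0e+00] q6 126.7 | shift [-0.2  0.2 -4.9] yaw None
```

View pics/e.png

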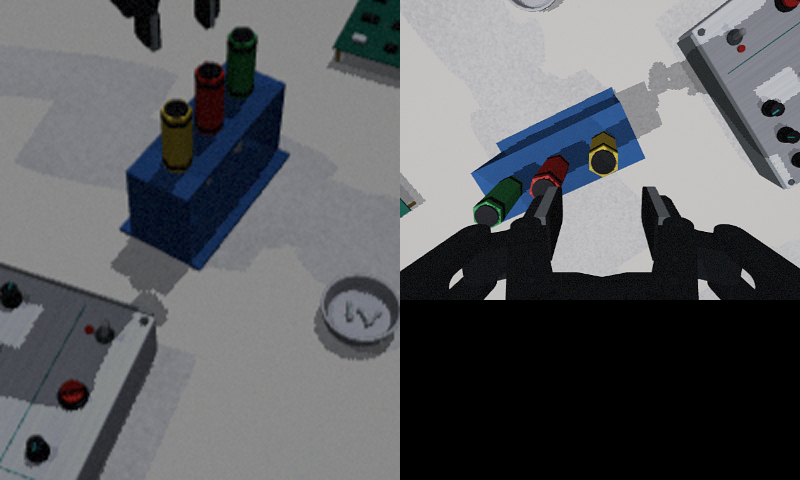

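The picture shows the yellow driver standing upright in its hole with the handle on the plate, and the gripper clear of everything. The other drivers, the dish and the switch are unmoved. The cap's top face is 1.8 mm lower than at the start (0.0790 to 0.0772), so I'll hand in.

```bash
python3 -c "
from plant import ctrl
print(ctrl.sign_off())"
```

```text
the job is handed in; nothing more can be done
None
```

The fuse cap is screwed home (about 0.18 N m, 11 N push, cap top 1.8 mm lower) and the yellow screwdriver is back upright in its rack; I saw nothing else moved, and the job is handed in with no verdict returned.

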